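# Coin box through the gap to its felt mat

## Task

Push the round walnut coin box through the narrow gap between the steel bench clamp and the grey bowl, and leave it sitting wholly on the round blue felt mat beyond. It is full of coins, so slide it gently and flat along the quartz with the fingertips, never lifting or tipping it, and leave everything else where it stands.

Things in the scene. Friction and masses are not known exactly. Their poses are not given: they have to be found in the camera images.
- coin_box: Loose dark walnut round box, brass band and flat brass disc on top: a cylinder 84 mm in diameter, 28 mm high, 0.2 to 0.45 kg, on the quartz on the robot's side of the gap, up to 50 mm to either side of the line through the gap. Origin: centre of its underside; z up. It slides over quartz and mat without a step and stops when no longer pushed.
- mat: Fixed round blue felt mat, 116 mm in diameter, 1 mm thin (no step). Origin: its centre. Its level x axis points from the gap to the mat, square to the line joining clamp and bowl: the gap's middle lies 100 mm back along -x (y = 0 within 2 mm), the coin box starts 215 to 225 mm back. Clear quartz before the gap.
- clamp: Fixed low steel bench clamp holding a small wooden picture stand. Bed 76 mm (own x, the way through) by 110 mm (y) by 30 mm high, its straight side bounds the gap; jaws and stand in the middle reach 80 mm high, a screw handle 64 mm along +x. Origin: centre of its underside; x parallel to the mat's x. It stands on either side of the gap, changing from start to start.
- bowl: Fixed grey straight-sided ceramic bowl, 110 mm outer diameter, 48 mm high, standing opposite the clamp on the other side of the gap. Origin: centre of its underside. The gap between bowl and clamp bed is 92 to 100 mm wide at its narrowest.
- orb: Loose green glass orb, 72 mm in diameter, on a brass foot, 79 mm high in all; a bystander beyond the mat, not to be disturbed. Origin: centre of its underside.
- purse: Loose red silicone coin purse, 60 x 85 x 22 mm, a bystander on the robot's right. Origin: centre of its underside.
- torch: Loose aluminium pocket torch, 115 mm long along its y axis, 30 mm thick, a bystander on the robot's left. Origin: under its middle, on the quartz.
- candle: Loose white ceramic candle, 68 mm in diameter, 70 mm high, a bystander on the left. Origin: centre of its underside.
- case: Loose black spectacle case, 60 x 160 x 45 mm, a bystander on the right. Origin: centre of its underside.
- diffuser: Loose amber glass room-scent bottle, 64 mm in diameter, 130 mm high, a bystander on the left. Origin: centre of its underside.
Not all that is in view belongs to the job. There is more than one size of the coin_box; the one meant has the size given above.

How it is judged:
By the outcome, as a careful person would: the job done as asked, in the order asked, and still so for the second after the job is handed in, with the robot touching nothing.
It also fails if it takes over 54 s, if anything falls off the work surface, if the arm or the gripper's body presses on something with over 40 N, if the wrist force passes 120 N, or if a joint passes its speed limit or range.

## Robot

A 6-joint arm with a two-finger parallel gripper is mounted at the origin on the work surface. World frame = base frame: x ahead of the robot, y to its left, z up, the work surface at z = 0. Lengths are in mm, angles in rad, forces in N, time in s.
With the tool pointing down it reaches from about 350 to 975 mm from the base axis. Payload 7.1 kg.
Tool frame: the origin (TCP) lies at the very end of the fingers, on their centre line; the grasp point (between the pads) lies 19 mm behind it (ctrl.pinch_z is the z of the grasp point in the tool frame, in mm); z points along the fingers, y is the direction in which the jaws open and shut (so a half turn about z gives the same grasp; the last joint's range is limited). The gripper opens to 88 mm and grips with 3 to 60 N. Pads are 20 mm wide; open, the fingers measure 115 mm over their backs; the gripper's body (75 mm by 178 mm) begins 61 mm behind the grasp point.
Start: joints at [-1.363, 0.423, 1.63, -0, 1.089, -0.019], TCP at [140.557, -608.973, 222.675] pointing down, gripper open.
Joint ranges: [-3, 3], [-0.9, 2.11], [0.09, 2.58], [-1.31, 4.45], [0.11, 2.69], [-2.54, 2.54]. Speed limits (rad/s): [2.39, 2.39, 3.01, 3.14, 3.14, 3.14].

## Interface

Orientations are given as a rotation vector (axis times angle).
In Python, from workcell import get_obs, optics, ctrl gives the robot as it stands.
- The arm moves only by the shell command python3 -m jog 'ROWS'. ROWS is a JSON object of lists of equal length, an entry for each row: "delta_rot": the turn, a rotation vector about the tool's x, y, z in rad, a list of three; "translation": the shift along the tool's x, y, z in mm, a list of three; "hand": the opening, from -1 (shut) to 1 (fully open). In form: {"delta_rot": [[rx, ry, rz], ...], "translation": [[x, y, z], ...], "hand": [hand, ...]}. A call has 1 to 5 rows; each row is the pose to reach, as a shift and turn from the pose commanded when the call began, along the tool's axes at that moment; what a row does not reach only later rows make up. A row lasts 1/10 s, in which the tool goes at most 50 mm and 8.59 degrees, less where a joint would pass 70% of its speed; a pose out of reach is approached as far as the arm can. A call with a gripper value outside its range is refused whole. The fingers move at their own pace and stop on an object; the grip force is fixed at half the most. Time passes only in rows, so rows that repeat a pose let the fingers close. It gives the time, the measured TCP pose, the force and the opening at its end, in the units of the state.
- get_obs(): the state, without advancing time (a new reading comes with each control period).
- optics.get_image(name): name is "side" or "top" or "wrist"; returns the picture (420x560x3 uint8, red, green, blue); there is no depth.
- optics.calibration(name): a dict with "intrinsics" (3x3 intrinsics, pixels), "cam_to_world" (4x4, takes a point from camera to world coordinates). Camera axes: x right, y up, looking along -z (the intrinsics and any distortion apply to the point x, -y, -z); pixel columns grow to the right and rows downward; lengths in mm; the calibration is good to about 2 mm. A picture is of the moment at which its call begins: read the wrist's pose just before it. calibration takes no time and is no camera call; for the wrist camera it gives the pose at the moment of the call.
- ctrl.close_job(): hands the job in, once; it reports no verdict.
The state is a dict: "t": time; "qpos": joint angles; "qvel": joint speeds; "joint_torque": joint torques, N m; "ee_pos": TCP position; "orientation": TCP orientation; "ft_force": force on the tool from outside, world axes, zero at the start; "moment": the same for the moment, N m; "width": finger opening in mm.
Only numpy, scipy, OpenCV 4.12 (cv2) and the standard library are available. Lean on these libraries where they do the work, as an engineer would, in place of code of your own. Each camera call takes 0.05 s, during which the arm holds its last target. There are 200 camera calls.

## Working session

There is one attempt and no reset: what is moved stays moved. The work goes in short steps, Python scripts to look and compute and a shell command to move; the robot and the scene stay as the last step left them, time stands still between calls to the robot, and variables do not carry over. Pictures are saved under pics/ and viewed, about 8 in all and at most 12, crops included, and the job is handed in when it is done.

```bash
ls; mkdir -p pics; python3 - <<'E'
from workcell import get_obs, optics, ctrl
import cv2
o=get_obs(); print({k:o[k] for k in("t","ee_pos","orientation","ft_force","width")})
for n in("top","side"):
    cv2.imwrite(f"pics/{n}0.png",optics.get_image(n)[:,:,::-1]); c=optics.calibration(n); print(n,c)
E
```

```text
pics
{'t': 0.0, 'ee_pos': array([ 140.41469067, -608.42569217,  221.87010932]), 'orientation': array([-3.11985395e+00, -3.55266355e-01,  2.67599750e-04]), 'ft_force': array([-0.09348945, -0.19268641, -0.93732924]), 'width': 87.73793263144019}
top {'intrinsics': array([[504.58044651,   0.        , 274.73920782],
       [  0.        , 504.58044651, 206.64914179],
       [  0.        ,   0.        ,   1.        ]]), 'cam_to_world': array([[ 2.71388472e-02,  9.98138614e-01, -5.46149259e-02,
         4.80147100e+02],
       [-9.99616461e-01,  2.67964816e-02, -6.99141104e-03,
        -4.63336552e+00],
       [-5.51490947e-03,  5.47837177e-02,  9.98483014e-01,
         1.69147008e+03],
       [ 0.00000000e+00,  0.00000000e+00,  0.00000000e+00,
         1.00000000e+00]])}
side {'intrinsics': array([[488.08250204,   0.        , 283.27700073],
       [  0.        , 488.08250204, 212.87899505],
       [  0.        ,   0.        ,   1.        ]]), 'cam_to_world': array([[-7.52274258e-01,  3.95702975e-01, -5.26785152e-01,
        -1.81060411e+02],
       [-6.58755303e-01, -4.38186143e-01,  6.11583481e-01,
         9.15539991e+02],
       [ 1.11754490e-02,  8.07101022e-01,  5.90307589e-01,
         9.18044767e+02],
       [ 0.00000000e+00,  0.00000000e+00,  0.00000000e+00,
         1.00000000e+00]])}
```

View pics/top0.png

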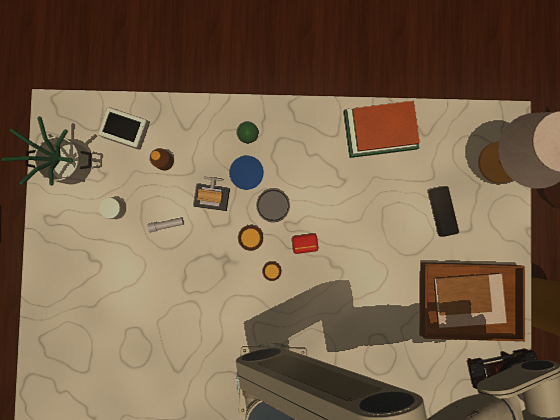

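View pics/side0.png

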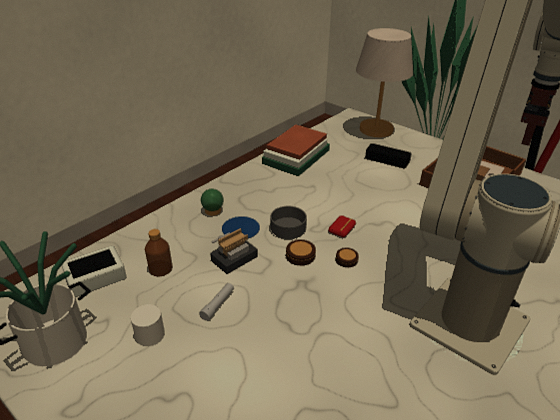

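Top view: mat (247,172), clamp bed (211,196), bowl (273,205), the large box (250,237), the small decoy (272,271), orb (247,132) and purse (305,243). Next I'll measure them.

```bash
cat > h.py <<'E'
import numpy as np, cv2
from workcell import get_obs, optics, ctrl
def ray(c,uv,z):
    K,T=c["intrinsics"],c["cam_to_world"]
    uv=np.atleast_2d(uv).astype(float)
    p=np.c_[(uv[:,0]-K[0,2])/K[0,0],-(uv[:,1]-K[1,2])/K[1,1],-np.ones(len(uv))]@T[:3,:3].T
    return T[:3,3]+p*((z-T[2,3])/p[:,2])[:,None]
def blob(img,lo,hi,roi,k=3):
    u0,v0,u1,v1=roi
    m=np.zeros(img.shape[:2],np.uint8); hsv=cv2.cvtColor(img,cv2.COLOR_RGB2HSV)
    m[v0:v1,u0:u1]=cv2.inRange(hsv,lo,hi)[v0:v1,u0:u1]
    m=cv2.morphologyEx(m,cv2.MORPH_CLOSE,np.ones((k,k),np.uint8))
    cs=cv2.findContours(m,cv2.RETR_EXTERNAL,cv2.CHAIN_APPROX_NONE)[0]
    return max(cs,key=cv2.contourArea)[:,0]
def circ(c,cnt,z):
    p=ray(c,cnt,z)[:,:2]; (x,y),r=cv2.minEnclosingCircle(p.astype(np.float32)); 
    A=np.c_[2*p,np.ones(len(p))]; s=np.linalg.lstsq(A,(p**2).sum(1),rcond=None)[0]
    return np.round([s[0],s[1],2*np.sqrt(s[2]+s[0]**2+s[1]**2),x,y,2*r],1)
E
python3 - <<'E'
from h import *
img=cv2.imread("pics/top0.png")[:,:,::-1].copy(); c=optics.calibration("top")
hsv=cv2.cvtColor(img,cv2.COLOR_RGB2HSV)
for n,p in dict(mat=(247,172),bowlrim=(258,205),bowlin=(273,205),box=(250,237),quartz=(235,220),bed=(200,203),boxrim=(240,237)).items(): print(n,hsv[p[1],p[0]])
mat=blob(img,(100,120,40),(125,255,255),(220,140,280,200)); print("mat",circ(c,mat,1))
bx=blob(img,(0,130,20),(30,255,255),(225,215,285,258)); print("box",circ(c,bx,28))
cv2.imwrite("pics/crop0.png",cv2.resize(img[140:290,170:330,::-1],None,fx=5,fy=4,interpolation=cv2.INTER_CUBIC)[:600])
bo=blob(img,(0,0,0),(180,255,110),(252,182,295,228)); print("bowl",circ(c,bo,48))
s=blob(img,(0,130,20),(30,255,255),(255,258,290,285)); print("decoy",circ(c,s,28))
E
```

```text
mat [107 145  93]
bowlrim [15 62 74]
bowlin [15 58 96]
box [ 18 194 184]
quartz [ 18  73 181]
bed [ 13  27 173]
boxrim [  6 138  50]
mat [686.3 106.8 109.4 685.9 106.5 112.7]
box [467.5  84.3  79.4 467.4  84.1  83.9]
bowl [576.5  13.  106.6 576.5  13.  112. ]
decoy [360.5  11.7  58.4 360.6  11.5  61.6]
```

View pics/crop0.png

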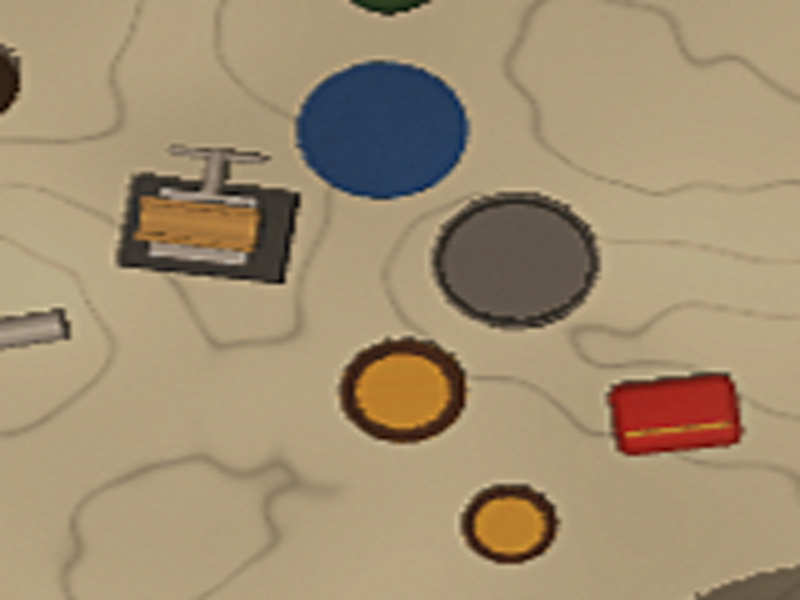

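```bash
cat >> h.py <<'E'
from scipy.spatial.transform import Rotation as R
def goto(xyz,yaw):
    "tool-frame shift and turn to reach xyz, pointing down, tool x at yaw deg"
    o=get_obs(); r0=R.from_rotvec(o["orientation"]); a=np.radians(yaw)
    r1=R.from_matrix(np.array([[np.cos(a),np.sin(a),0],[np.sin(a),-np.cos(a),0],[0,0,-1]]))
    print("at",np.round(o["ee_pos"],1),"yaw",round(np.degrees(np.arctan2(*r0.as_matrix()[[1,0],0])),2),"shift",np.round(r0.inv().apply(np.array(xyz)-o["ee_pos"]),1),"turn",np.round((r0.inv()*r1).as_rotvec(),3))
E
python3 - <<'E'
from h import *
img=cv2.imread("pics/top0.png")[:,:,::-1].copy(); c=optics.calibration("top")
b=blob(img,(0,0,0),(180,255,85),(190,182,232,213),5)
r=cv2.minAreaRect(ray(c,b,30)[:,:2].astype(np.float32)); print("bed",r,np.round(cv2.boxPoints(r),1).tolist())
print(np.round(get_obs()["qpos"],2)); wc=optics.calibration("wrist"); o=get_obs()
M=R.from_rotvec(o["orientation"]).inv(); print("cam in tool",M.apply(wc["cam_to_world"][:3,3]-o["ee_pos"]),"look",M.apply(-wc["cam_to_world"][:3,2]),wc["intrinsics"][0,0])
goto((400,-300,240),-5.4); goto((400,40,240),-5.4)
E
```

```text
bed ((603.9879150390625, 216.679931640625), (110.54696655273438, 88.37067413330078), 83.92860412597656) [[554.2000122070312, 166.39999389648438], [642.0999755859375, 157.0], [653.7999877929688, 267.0], [565.9000244140625, 276.29998779296875]]
[-1.36  0.42  1.63  0.    1.09 -0.02]
cam in tool [  82.51775525   -0.53017042 -162.53797699] look [-3.01852771e-01 -9.27746379e-04  9.53354102e-01] 327.06844195671647
at [ 140.5 -608.5  222. ] yaw 12.99 shift [ 322.2 -242.3  -17.7] turn [-0.001  0.     0.321]
at [ 140.5 -608.5  222. ] yaw 12.99 shift [ 398.7 -573.6  -17.2] turn [-0.001  0.     0.321]
```

```bash

python3 -m jog '{"delta_rot":[[0,0,0],[0,0,0],[0,0,0],[0,0,0],[0,0,0]],"translation":[[34,-36,-12],[68,-72,-24],[102,-108,-36],[136,-144,-48],[170,-180,-58]],"hand":[-0.1,-0.1,-0.1,-0.1,-0.1]}' | tail -5
python3 -m jog '{"delta_rot":[[0,0,0],[0,0,0],[0,0,0],[0,0,0],[0,0,0]],"translation":[[34,-36,0],[68,-72,0],[102,-108,0],[136,-144,0],[170,-180,0]],"hand":[-0.1,-0.1,-0.1,-0.1,-0.1]}' | tail -5
python3 -m jog '{"delta_rot":[[0,0,0.08],[0,0,0.16],[0,0,0.24],[0,0,0.32],[0,0,0.32]],"translation":[[34,-36,0],[68,-72,0],[102,-108,0],[136,-144,0],[170,-180,0]],"hand":[-0.1,-0.1,-0.1,-0.1,-0.1]}' | tail -5
python3 - <<'E'
from h import *
goto((540,70,280),-5.4); print(get_obs()["qpos"],get_obs()["width"],get_obs()["t"])
E
```

```text
t: 0.6
ee_pos: [264.0, -397.2, 280.1]
orientation: [-3.121, -0.354, -0.0]
ft_force: [0.4, -0.1, 0.6]
width: 51.4
t: 1.1
ee_pos: [389.2, -183.5, 279.8]
orientation: [3.121, 0.355, 0.0]
ft_force: [-0.4, -1.7, 0.1]
width: 39.7
t: 1.6
ee_pos: [514.4, 30.3, 279.7]
orientation: [3.138, -0.149, -0.0]
ft_force: [0.5, -0.6, -0.8]
width: 39.4
at [514.4  30.3 279.7] yaw -5.45 shift [ 21.7 -42.   -0.4] turn [ 0.     0.    -0.001]
[ 3.58201669e-02  1.94446728e-01  1.81370941e+00 -1.70856614e-04
  1.13367531e+00  1.70179217e+00] 39.39007993455275 1.6
```

```bash

python3 -m jog '{"delta_rot":[[0,0,0],[0,0,0],[0,0,0]],"translation":[[22,-42,0],[22,-42,0],[22,-42,0]],"hand":[0.14,0.14,0.14]}' | tail -5
python3 - <<'E'
from h import *
import pickle
c=optics.calibration("wrist"); img=optics.get_image("wrist"); cv2.imwrite("pics/w1.png",img[:,:,::-1]); pickle.dump(c,open("w1.pkl","wb"))
def px(p):
    T=c["cam_to_world"]; q=T[:3,:3].T@(np.array(p)-T[:3,3]); K=c["intrinsics"]; return np.round([K[0,2]+K[0,0]*q[0]/-q[2],K[1,2]-K[1,1]*q[1]/-q[2]])
for n,p in dict(mat=(686,107,1),box=(467,84,28),bowl=(576,13,48),bedcorner=(554,166,30)).items(): print(n,px(p))
E
```

```text
t: 1.9
ee_pos: [539.4, 68.7, 279.1]
orientation: [3.138, -0.143, -0.003]
ft_force: [-0.2, -1.2, -0.2]
width: 50.4
mat [233.  54.]
box [269. 226.]
bowl [320. 141.]
bedcorner [198. 169.]
```

View pics/w1.png

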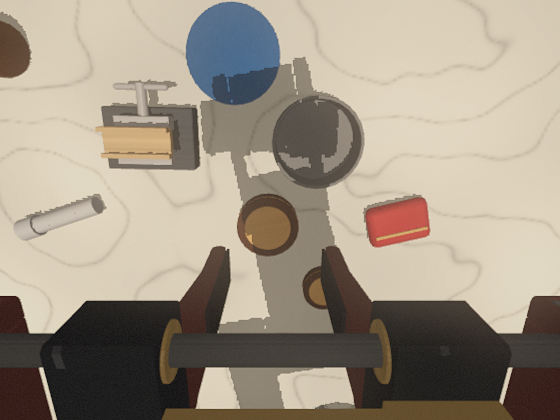

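Wrist view: mat (233,53), clamp bed right edge at u≈198 (v 106–170), bowl (318,141), box (267,225), decoy (320,288). All agree with the top view. Fine measurement next.

```bash
python3 - <<'E'
from h import *
import pickle
c=pickle.load(open("w1.pkl","rb")); img=cv2.imread("pics/w1.png")[:,:,::-1].copy()
hsv=cv2.cvtColor(img,cv2.COLOR_RGB2HSV)
for n,p in dict(bed=(190,150),side=(190,168),rim=(357,141),shadow=(225,130),light=(212,180),boxside=(242,225),shadow2=(310,200)).items(): print(n,hsv[p[1],p[0]])
mat=blob(img,(100,100,20),(125,255,255),(160,0,300,120)); m=circ(c,mat,1); print("mat",m)
bx=blob(img,(0,120,20),(30,255,255),(225,185,305,260)); print("box z28",circ(c,bx,28))
bo=blob(img,(0,0,0),(180,75,140),(262,90,370,190)); print("bowl z48",circ(c,bo,48))
b=blob(img,(0,0,0),(180,255,75),(95,95,201,175),5)
e=np.array([[b[b[:,1]==v,0].max(),v] for v in range(112,160)]); w=ray(c,e,30)[:,:2]
l=cv2.fitLine(w.astype(np.float32),cv2.DIST_HUBER,0,.01,.01).ravel(); print("edge",l,np.degrees(np.arctan(l[1]/l[0])),e[::8].tolist())
E
```

```text
bed [ 20  42 109]
side [ 16  42 115]
rim [13 52 94]
shadow [ 21  47 141]
light [ 19  41 209]
boxside [ 12 113 117]
shadow2 [ 19  48 142]
mat [686.1 108.4  89.5 683.6 108.2 114. ]
box z28 [463.8  87.5  62.6 460.1  86.   73.1]
bowl z48 [580.8  24.1 115.1 584.8  28.1 137.7]Traceback (most recent call last):
  File "<stdin>", line 10, in <module>
    return umr_maximum(a, axis, None, out, keepdims, initial, where)
ValueError: zero-size array to reduction operation maximum which has no identity
```

```bash
cat >> h.py <<'E'
def px(c,p):
    T=c["cam_to_world"]; q=(np.atleast_2d(p)-T[:3,3])@T[:3,:3]; K=c["intrinsics"]
    return np.c_[K[0,2]-K[0,0]*q[:,0]/q[:,2],K[1,2]+K[1,1]*q[:,1]/q[:,2]]
def radial(c,g,x,y,z,r,w=10,chan=None):
    "refine a circle of known radius: strongest edge along radial scans, robust fit"
    from scipy.optimize import least_squares
    P=[]; s=np.arange(r-w,r+w,.5)
    for a in np.linspace(0,2*np.pi,90,endpoint=False):
        uv=px(c,np.c_[x+s*np.cos(a),y+s*np.sin(a),0*s+z]).astype(np.float32)
        if uv.min()<2 or uv[:,1].max()>245: continue
        v=cv2.remap(g,uv[:,:1],uv[:,1:],cv2.INTER_LINEAR)[:,0].astype(float)
        d=abs(np.convolve(v,[1,1,1,0,-1,-1,-1],"same"))[4:-4]; i=d.argmax()
        if d[i]>40: P.append([x+s[i+4]*np.cos(a),y+s[i+4]*np.sin(a)])
    P=np.array(P); f=least_squares(lambda t:np.hypot(P[:,0]-t[0],P[:,1]-t[1])-t[2],[x,y,r],loss="soft_l1",f_scale=.7)
    return np.round(f.x,1),len(P),"med|res|",round(np.median(abs(f.fun)),2)
E
python3 - <<'E'
from h import *
import pickle
c=pickle.load(open("w1.pkl","rb")); img=cv2.imread("pics/w1.png")[:,:,::-1].copy()
g=img[:,:,0].copy(); hsv=cv2.cvtColor(img,cv2.COLOR_RGB2HSV)
print("mat",radial(c,hsv[:,:,1].copy(),686,107,1,58)); print("box top",radial(c,hsv[:,:,1].copy(),467,84,28,42,9))
print("bowl",radial(c,g,577,13,48,55,9))
row=cv2.GaussianBlur(g,(3,3),0).astype(float)[110:160,185:210]; d=abs(np.diff(row,axis=1)); e=np.c_[185.5+d.argmax(1),range(110,160)]
w=ray(c,e,30)[:,:2]; l=cv2.fitLine(w.astype(np.float32),cv2.DIST_HUBER,0,.01,.01).ravel(); print("edge",l,np.degrees(np.arctan(l[1]/l[0])),e[::8].tolist())
E
```

```text
mat (array([684.9, 108.3,  57.1]), 73, 'med|res|', np.float64(0.19))
box top (array([470.6,  86.2,  41.9]), 61, 'med|res|', np.float64(0.77))
bowl (array([574.4,  15.3,  54.7]), 90, 'med|res|', np.float64(0.41))
edge [ 9.9352610e-01 -1.1360407e-01  5.9100128e+02  1.5997786e+02] -6.523116 [[196.5, 110.0], [197.5, 118.0], [197.5, 126.0], [197.5, 134.0], [198.5, 142.0], [198.5, 150.0], [199.5, 158.0]]
```

```bash
python3 - <<'E'
from h import *
goto((420.6,44.3,80),42.3)
E
```

```text
at [539.   67.8 279.2] yaw -5.3 shift [-115.4   34.2  199.4] turn [-0.     0.002 -0.831]
```

```bash

python3 -m jog '{"delta_rot":[[0,0,-0.14],[0,0,-0.28],[0,0,-0.42],[0,0,-0.56],[0,0,-0.7]],"translation":[[-40,12,0],[-80,24,20],[-115,34,60],[-115,34,100],[-115,34,140]],"hand":[0.14,0.14,0.14,0.14,0.14]}' | tail -5
python3 - <<'E'
from h import *
goto((420.6,44.3,12),42.3)
E
```

```text
t: 2.45
ee_pos: [420.1, 43.3, 139.3]
orientation: [2.996, 0.943, 0.002]
ft_force: [0.6, 0.6, -1.4]
width: 50.0
at [420.1  43.3 139.3] yaw 34.96 shift [  0.8  -0.7 127.3] turn [ 0.001 -0.001 -0.128]
```

```bash

python3 -m jog '{"delta_rot":[[0,0,-0.128],[0,0,-0.128],[0,0,-0.128],[0,0,-0.128],[0,0,-0.128]],"translation":[[1,-1,40],[1,-1,80],[1,-1,110],[1,-1,127],[1,-1,127]],"hand":[0.14,0.14,0.14,0.14,0.14]}' | tail -5
python3 - <<'E'
from h import *
c=optics.calibration("wrist"); img=optics.get_image("wrist"); cv2.imwrite("pics/w2.png",img[:,:,::-1])
goto((478.7,97.2,12),42.3)
E
```

```text
t: 2.95
ee_pos: [420.1, 44.9, 11.3]
orientation: [-2.932, -1.125, 0.007]
ft_force: [0.1, -0.2, 0.5]
width: 50.2
at [421.   45.1  12.4] yaw 42.0 shift [77.7 -0.1  0.3] turn [-0.002  0.002 -0.005]
```

View pics/w2.png

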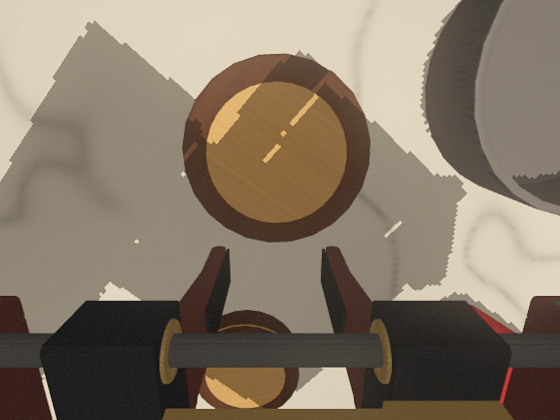

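The box (276,147) is centred ahead of the fingertips (u≈229 and 321), with the bowl clear to the right. I'll push gently.

```bash

python3 -m jog '{"delta_rot":[[0,0,0],[0,0,0],[0,0,0],[0,0,0],[0,0,0]],"translation":[[5,0,0],[10,0,0],[15,0,0],[20,0,0],[25,0,0]],"hand":[0.14,0.14,0.14,0.14,0.14]}' | tail -5
python3 -m jog '{"delta_rot":[[0,0,0],[0,0,0],[0,0,0],[0,0,0],[0,0,0]],"translation":[[5,0,0],[10,0,0],[15,0,0],[20,0,0],[25,0,0]],"hand":[0.14,0.14,0.14,0.14,0.14]}' | tail -5
python3 -m jog '{"delta_rot":[[0,0,0],[0,0,0],[0,0,0],[0,0,0],[0,0,0]],"translation":[[6,0,0],[12,0,0],[18,0,0],[24,0,0],[28,0,0]],"hand":[0.14,0.14,0.14,0.14,0.14]}' | tail -5
python3 - <<'E'
from h import *
c=optics.calibration("wrist"); img=optics.get_image("wrist"); cv2.imwrite("pics/w3.png",img[:,:,::-1])
hsv=cv2.cvtColor(img,cv2.COLOR_RGB2HSV)
o=get_obs(); M=R.from_rotvec(o["orientation"]).as_matrix(); p=o["ee_pos"]+M[:,0]*44
print(p); print(radial(c,hsv[:,:,1].copy(),p[0],p[1],28,42,9))
E
```

```text
t: 3.5
ee_pos: [441.1, 63.3, 13.2]
orientation: [2.932, 1.129, 0.0]
ft_force: [-1.1, -2.0, 1.5]
width: 50.0
t: 4.0
ee_pos: [459.7, 80.0, 12.8]
orientation: [-2.932, -1.128, 0.0]
ft_force: [-1.4, -1.4, 2.4]
width: 49.9
t: 4.5
ee_pos: [480.9, 99.0, 12.8]
orientation: [2.932, 1.129, 0.001]
ft_force: [-1.5, -1.0, 0.8]
width: 49.9
[513.99597363 128.76010076  12.89782483]
(array([512.6, 129. ,  41.4]), 60, 'med|res|', np.float64(0.17))
```

View pics/w3.png

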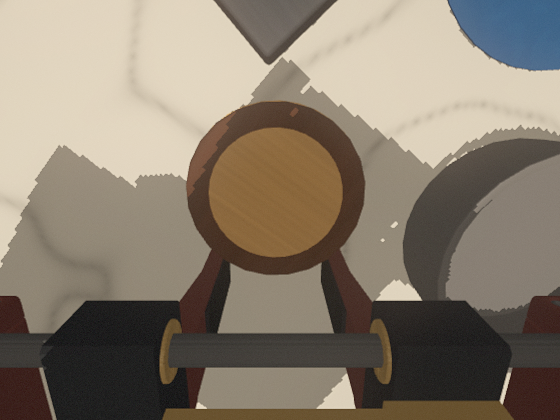

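The box (276,188) is seated in both fingertips; the clamp bed corner (268,63) and bowl are clear. Backing off and swinging round behind it.

```bash

python3 -m jog '{"delta_rot":[[0,0,0],[0,0,0],[0,0,0.14],[0,0,0.28],[0,0,0.42]],"translation":[[-15,0,0],[-35,0,0],[-50,0,0],[-50,0,0],[-50,0,0]],"hand":[0.14,0.14,0.14,0.14,0.14]}' | tail -5
python3 - <<'E'
from h import *
goto((440.7,132.8,12),-6.1)
E
```

```text
t: 5.05
ee_pos: [441.7, 64.1, 12.8]
orientation: [-3.104, -0.482, 0.001]
ft_force: [0.8, -0.4, 0.5]
width: 50.0
at [441.7  64.1  12.8] yaw 17.65 shift [ 19.9 -65.8   0.8] turn [-0.     0.001  0.415]
```

```bash

python3 -m jog '{"delta_rot":[[0,0,0.14],[0,0,0.28],[0,0,0.415],[0,0,0.415],[0,0,0.415]],"translation":[[0,-15,0],[5,-30,0],[12,-50,0],[20,-66,1],[20,-66,1]],"hand":[0.14,0.14,0.14,0.14,0.14]}' | tail -5
python3 - <<'E'
from h import *
def world(x,y,t=np.radians(-6.1)): return (684.9+x*np.cos(t)-y*np.sin(t),108.3+x*np.sin(t)+y*np.cos(t),12)
goto(world(-216,-.5),-6.1); goto(world(-43,-.5),-6.1)
E
```

```text
t: 5.55
ee_pos: [441.5, 134.7, 11.9]
orientation: [-3.137, 0.154, -0.001]
ft_force: [-0.1, 0.2, 0.0]
width: 50.1
at [441.5 134.7  11.9] yaw -5.63 shift [28.8  1.2 -0.1] turn [-0.    -0.001  0.008]
at [441.5 134.7  11.9] yaw -5.63 shift [201.8   2.6   0. ] turn [-0.    -0.001  0.008]
```

Contact and seat the box first, then look before the gap.

```bash

python3 -m jog '{"delta_rot":[[0,0,0.008],[0,0,0.008],[0,0,0.008],[0,0,0.008],[0,0,0.008]],"translation":[[6,1,0],[13,1,0],[20,1,0],[25,1,0],[30,1,0]],"hand":[0.14,0.14,0.14,0.14,0.14]}' | tail -5
python3 -m jog '{"delta_rot":[[0,0,0],[0,0,0],[0,0,0],[0,0,0],[0,0,0]],"translation":[[4,0,0],[8,0,0],[12,0,0],[16,0,0],[20,0,0]],"hand":[0.14,0.14,0.14,0.14,0.14]}' | tail -5
python3 - <<'E'
from h import *
c=optics.calibration("wrist"); img=optics.get_image("wrist"); cv2.imwrite("pics/w4.png",img[:,:,::-1])
hsv=cv2.cvtColor(img,cv2.COLOR_RGB2HSV)
o=get_obs(); M=R.from_rotvec(o["orientation"]).as_matrix(); p=o["ee_pos"]+M[:,0]*43
f=radial(c,hsv[:,:,1].copy(),p[0],p[1],28,42,9); print(o["ee_pos"],p,f)
print("bowl",radial(c,img[:,:,0].copy(),574.4,15.3,48,55,9)); print("mat px",px(c,(684.9,108.3,1)))
def world(x,y,t=np.radians(-6.1)): return (684.9+x*np.cos(t)-y*np.sin(t),108.3+x*np.sin(t)+y*np.cos(t),12)
goto(world(-43,-.5),-6.1)
E
```

```text
t: 6.05
ee_pos: [471.7, 129.4, 11.8]
orientation: [3.137, -0.171, -0.001]
ft_force: [-1.5, 0.6, 0.8]
width: 50.0
t: 6.55
ee_pos: [491.5, 127.8, 11.8]
orientation: [3.137, -0.17, -0.0]
ft_force: [-1.6, -0.5, -0.3]
width: 50.3
[492.43318651 127.82837371  11.8731931 ] [535.18180175 123.18571037  11.91284319] (array([534.6, 123.5,  41.4]), 60, 'med|res|', np.float64(0.19))
bowl (array([572.2,  17.1,  52.7]), 30, 'med|res|', np.float64(0.39))
mat px [[ 271.96245597 -186.8118847 ]]
at [492.4 127.8  11.9] yaw -6.2 shift [150.5  -0.8   0. ] turn [-0.    -0.001 -0.002]
```

View pics/w4.png

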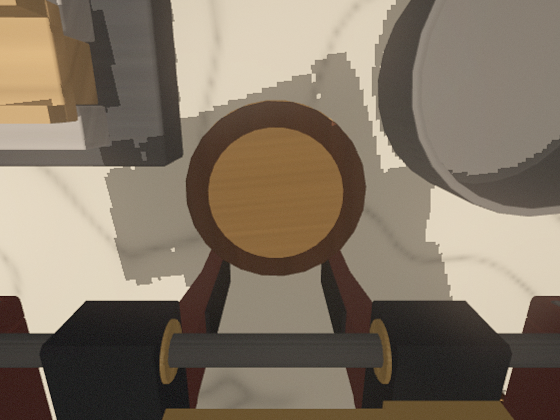

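The box (276,188) is seated in the cradle and about to enter. Clamp bed foot edge runs (176,5) to (182,157); the bowl's foot is leftmost near (377,95). Checking the gap at z=0.

```bash
python3 - <<'E'
from h import *
c=optics.calibration("wrist"); t=np.radians(-6.1)
p=ray(c,[(182,157),(176,5),(377,95),(380,60),(376,130)],0)[:,:2]-[684.9,108.3]
p=np.r_[p,[[534.6-684.9,123.5-108.3]]]
print(np.round(p@np.array([[np.cos(t),-np.sin(t)],[np.sin(t),np.cos(t)]]),1))
E
```

```text
[[-137.    48.9]
 [ -66.1   45.4]
 [-106.1  -52.1]
 [ -89.9  -52.1]
 [-123.3  -53.2]
 [-151.1   -0.9]]
```

```bash

python3 -m jog '{"delta_rot":[[0,0,0],[0,0,0],[0,0,0],[0,0,0],[0,0,0]],"translation":[[5,0.2,0],[10,0.4,0],[15,0.6,0],[20,0.8,0],[25,1,0]],"hand":[0.14,0.14,0.14,0.14,0.14]}' | tail -5
python3 -m jog '{"delta_rot":[[0,0,0],[0,0,0],[0,0,0],[0,0,0],[0,0,0]],"translation":[[5,0,0],[10,0,0],[15,0,0],[20,0,0],[24,0,0]],"hand":[0.14,0.14,0.14,0.14,0.14]}' | tail -5
python3 - <<'E'
from h import *
c=optics.calibration("wrist"); img=optics.get_image("wrist"); cv2.imwrite("pics/w5.png",img[:,:,::-1])
hsv=cv2.cvtColor(img,cv2.COLOR_RGB2HSV)
o=get_obs(); M=R.from_rotvec(o["orientation"]).as_matrix(); p=o["ee_pos"]+M[:,0]*43
f=radial(c,hsv[:,:,1].copy(),p[0],p[1],28,42,9); t=np.radians(-6.1); print(f,(f[0][:2]-[684.9,108.3])@np.array([[np.cos(t),-np.sin(t)],[np.sin(t),np.cos(t)]]))
E
```

```text
t: 7.1
ee_pos: [516.6, 124.1, 11.8]
orientation: [-3.137, 0.17, -0.0]
ft_force: [-1.6, 0.7, 0.5]
width: 49.9
t: 7.6
ee_pos: [540.5, 121.5, 11.8]
orientation: [-3.137, 0.17, -0.0]
ft_force: [-1.4, 0.0, 0.1]
width: 49.7
(array([584. , 117.2,  41.4]), 60, 'med|res|', np.float64(0.31)) [-101.2744488   -1.8724371]
```

View pics/w5.png

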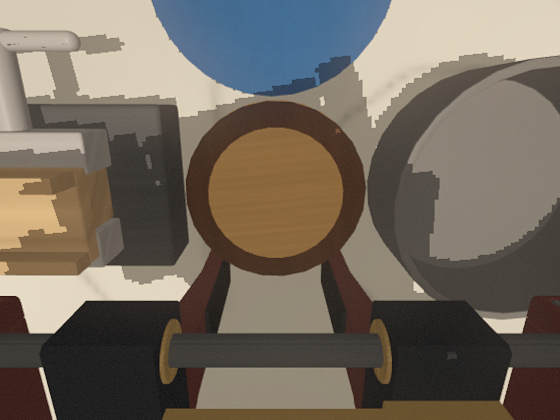

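The box sits in the gap with clearance on both sides (bed foot u≈187, bowl u≈368); the mat lies ahead, centred at u≈272. I'll continue.

```bash

python3 -m jog '{"delta_rot":[[0,0,0],[0,0,0],[0,0,0],[0,0,0],[0,0,0]],"translation":[[5,0.2,0],[10,0.4,0],[15,0.6,0],[20,0.8,0],[25,1,0]],"hand":[0.14,0.14,0.14,0.14,0.14]}' | tail -5
python3 -m jog '{"delta_rot":[[0,0,0],[0,0,0],[0,0,0],[0,0,0],[0,0,0]],"translation":[[5,0,0],[10,0,0],[15,0,0],[20,0,0],[25,0,0]],"hand":[0.14,0.14,0.14,0.14,0.14]}' | tail -5
python3 -m jog '{"delta_rot":[[0,0,0],[0,0,0],[0,0,0],[0,0,0],[0,0,0]],"translation":[[5,-0.3,0],[10,-0.6,0],[15,-1,0],[20,-1.5,0],[25,-2,0]],"hand":[0.14,0.14,0.14,0.14,0.14]}' | tail -5
python3 -m jog '{"delta_rot":[[0,0,0],[0,0,0],[0,0,0],[0,0,0],[0,0,0]],"translation":[[5,-0.3,0],[10,-0.6,0],[14,-1,0],[17,-1,0],[20,-1,0]],"hand":[0.14,0.14,0.14,0.14,0.14]}' | tail -5
python3 - <<'E'
from h import *
c=optics.calibration("wrist"); img=optics.get_image("wrist"); cv2.imwrite("pics/w6.png",img[:,:,::-1])
hsv=cv2.cvtColor(img,cv2.COLOR_RGB2HSV)
o=get_obs(); M=R.from_rotvec(o["orientation"]).as_matrix(); p=o["ee_pos"]+M[:,0]*43
f=radial(c,hsv[:,:,1].copy(),p[0],p[1],28,42,9); t=np.radians(-6.1); print(f,(f[0][:2]-[684.9,108.3])@np.array([[np.cos(t),-np.sin(t)],[np.sin(t),np.cos(t)]]))
m=cv2.inRange(hsv,(100,100,20),(125,255,255)); b=max(cv2.findContours(m,cv2.RETR_EXTERNAL,cv2.CHAIN_APPROX_NONE)[0],key=cv2.contourArea)[:,0]
w=ray(c,b,1)[:,:2]; d=np.hypot(*(w-[684.9,108.3]).T); w=w[(d>52)&(b[:,1]<235)]; print(len(w),np.median(d))
A=np.c_[2*w,np.ones(len(w))]; s=np.linalg.lstsq(A,(w**2).sum(1),rcond=None)[0]; print("mat",s[:2],np.sqrt(s[2]+s[0]**2+s[1]**2))
E
```

```text
t: 8.15
ee_pos: [565.1, 117.7, 11.8]
orientation: [-3.137, 0.17, -0.0]
ft_force: [-2.0, -0.6, 0.1]
width: 49.9
t: 8.65
ee_pos: [589.9, 115.1, 11.8]
orientation: [3.137, -0.17, -0.0]
ft_force: [-1.7, 1.0, 0.6]
width: 50.1
t: 9.15
ee_pos: [615.0, 114.4, 11.8]
orientation: [-3.137, 0.17, 0.0]
ft_force: [-2.2, 0.5, 0.5]
width: 50.1
t: 9.65
ee_pos: [634.7, 113.2, 11.8]
orientation: [3.137, -0.17, -0.0]
ft_force: [-0.1, -0.3, 0.8]
width: 50.1
(array([678.4, 110. ,  42.1]), 59, 'med|res|', np.float64(1.45)) [-6.64384556  0.99965804]
48 50.04743520857229
mat [684.26270378 107.93736479] 53.064942924908635
```

View pics/w6.png

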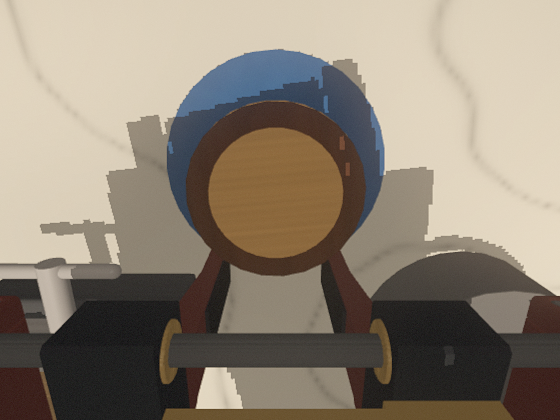

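The box (276,188) is centred sideways on the mat, about 7 mm short of its centre. Push 7 mm more, back away, lift and check.

```bash

python3 -m jog '{"delta_rot":[[0,0,0],[0,0,0],[0,0,0],[0,0,0]],"translation":[[3,0,0],[5,0,0],[7,0,0],[7,0,0]],"hand":[0.14,0.14,0.14,0.14]}' | tail -5
python3 -m jog '{"delta_rot":[[0,0,0],[0,0,0],[0,0,0],[0,0,0],[0,0,0]],"translation":[[-6,0,0],[-16,0,0],[-28,0,0],[-36,0,0],[-36,0,-30]],"hand":[0.14,0.14,0.14,0.14,0.14]}' | tail -5
python3 -m jog '{"delta_rot":[[0,0,0],[0,0,0],[0,0,0],[0,0,0],[0,0,0]],"translation":[[0,0,-40],[0,0,-80],[0,0,-120],[0,0,-160],[0,0,-180]],"hand":[0.14,0.14,0.14,0.14,0.14]}' | tail -5
python3 - <<'E'
from h import *
c=optics.calibration("wrist"); img=optics.get_image("wrist"); cv2.imwrite("pics/w7.png",img[:,:,::-1])
s=cv2.cvtColor(img,cv2.COLOR_RGB2HSV)[:,:,0].copy()
print("mat",radial(c,img[:,:,0].copy(),684.9,108.3,1,58,7)); print("box",radial(c,s,684,108.5,28,42,7))
E
```

```text
t: 10.1
ee_pos: [642.0, 112.4, 11.8]
orientation: [-3.137, 0.17, -0.001]
ft_force: [-0.6, -0.7, -0.1]
width: 50.0
t: 10.6
ee_pos: [600.7, 116.0, 38.6]
orientation: [3.135, -0.169, -0.013]
ft_force: [1.0, -1.4, -0.5]
width: 50.4
t: 11.1
ee_pos: [606.5, 116.8, 225.8]
orientation: [-3.136, 0.169, -0.008]
ft_force: [-0.2, -0.2, -0.1]
width: 50.2
mat (array([684.7, 108.3,  57.8]), 90, 'med|res|', np.float64(0.12))
box (array([684.2, 108.2,  41.6]), 90, 'med|res|', np.float64(0.25))
```

View pics/w7.png

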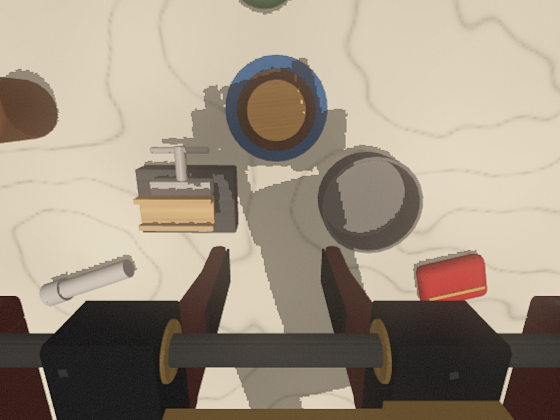

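The box (276,108) sits centred on the mat, 0.5 mm off centre against a 16 mm margin, with blue showing all round. The robot is clear, so I'm handing in.

```bash
python3 -c "
from workcell import ctrl; print(ctrl.close_job())"
```

```text
the job is handed in; nothing more can be done
None
```

The 84 mm coin box is on the blue mat, and I handed the job in with the arm clear above it. I slid it flat along the quartz with two half-open fingertips. A short diagonal push put it in line with the gap, and straight pushes took it between the clamp and the bowl.

**Final position:** the last wrist picture puts the box about 0.5 mm from the mat's centre, where 16 mm is allowed. The move took about 11 s, and the force readings at the end of each move stayed within about 3 N.

**Other objects:** the parts of the clamp, bowl, torch and purse in that view looked where they had been, judged by eye. I did not measure the bystanders again, and the case and candle were out of view.

**Checks that disagreed:**
- **Mask fits:** my first colour-mask fits on the wrist picture were spoiled by shadows, so I used edge fits instead.
- **Gap width:** it read 91 to 99 mm depending on whether I took the clamp's visible edge as its top or its foot. The foot reading (98–99 mm) fitted the given 92–100 mm. The pictures showed clearance on both sides.
- **Clamp angle:** my estimates varied by up to about 3 degrees.

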